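# Prime the analyser and hold its cover open

## Robot

A 7-joint arm with a two-finger parallel gripper is mounted at the origin on the work surface. World frame = base frame: x ahead of the robot, y to its left, z up, the work surface at z = 0. Lengths are in mm, angles in degrees, forces in N, time in s.
With the tool pointing down it reaches from about 400 to 925 mm from the base axis. Payload 5.6 kg.
Tool frame: the origin (TCP) lies on the mounting face of the last link; the fingertips stand 173 mm ahead of it and the grasp point (between the pads) lies 155 mm ahead of it; z points along the fingers, y is the line along which they close (so a half turn about z gives the same grasp; the last joint's range is limited). The gripper opens to 85 mm and grips with 20 to 120 N. Pads are 22 mm wide; open, the fingers measure 114 mm over their backs; the gripper's body (76 mm by 85 mm) begins 54 mm behind the grasp point. The pads swing forward as they close: fully open they stand 13 mm farther back than shut.
Start: joints at [-71.849, 26.786, -0.665, 91.828, 0.344, 61.387, -3.226], TCP at [228.889, 608.368, 404.69] pointing down, gripper open.
Joint ranges: [-144.91, 144.91], [-17.63, 115.5], [-89.93, 88.59], [15.96, 139.68], [-74.01, 254.01], [8.47, 105.57], [-167.45, 167.45]. Speed limits (degrees/s): [147.25, 147.25, 180, 180, 180, 180, 180].

## Interface

Orientations are given as [roll, pitch, yaw] about the fixed x, y, z axes, in that order (R = Rz(yaw) Ry(pitch) Rx(roll)).
In Python, from plant import arm, read_camera gives the robot as it stands.
- The arm moves only by the shell command python3 -m jog 'ROWS'. ROWS is JSON, a list of rows, each a list of 5 numbers: the opening, from 0 (shut) to 1 (fully open), then the shift along the tool's x, y, z in units of 25 mm (1.0 is 25 mm), then the turn about the tool's z in units of 6 degrees (1.0 is 6 degrees). A call has exactly 10 rows; each row shifts and turns the commanded pose from where the row before left it, along the tool's axes as they then stand; what a row does not reach is not made up. A row lasts 1/10 s, in which the tool goes at most 50 mm and 8.59 degrees, less where a joint would pass 70% of its speed; a pose out of reach is approached as far as the arm can. A call is refused whole if a number of a shift passes 1 or a number of a turn 1, either way. A call with a gripper value outside its range is refused whole. The fingers move at their own pace and stop on an object; the grip force is fixed at half the most. Time passes only in rows, so rows that do not move let the fingers close, or fill a call up. It gives the time, the measured TCP pose, the force, the opening and the grip force at its end, in the units of the state.
- arm.observe(): the state, without advancing time (a new reading comes with each control period).
- read_camera(name): name is "scene" or "top"; returns a dict with "image" (384x512x3 uint8, red, green, blue), "camera_matrix" (3x3 intrinsics, pixels), "pose" (4x4, takes a point from camera to world coordinates). Camera axes: x right, y up, looking along -z (the intrinsics and any distortion apply to the point x, -y, -z); pixel columns grow to the right and rows downward; lengths in mm; the calibration is good to about 2 mm. A picture is of the moment at which its call begins. There is no depth.
- arm.finish_job(): hands the job in; it is judged then, once.
The state is a dict: "clock": time; "qpos": joint angles; "joint_velocities": joint speeds; "joint_torque": joint torques, N m; "tcp_pos": TCP position; "ee_rot": TCP orientation; "ft_force": force on the tool from outside, world axes, zero at the start; "wrist_torque": the same for the moment, N m; "opening": finger opening in mm; "grip_force": force on a finger pad.
Only numpy, scipy, OpenCV 4.12 (cv2) and the standard library are available. Lean on these libraries where they do the work, as an engineer would, in place of code of your own. Each camera call takes 0.05 s, during which the arm holds its last target. There are 200 camera calls.

## Task

Prime the bench analyser by giving the lever of the hand pump beside it three full strokes, each one all the way down and then let all the way up again, with the analyser's cover left shut meanwhile. Then lift the analyser's sprung cover by its handle to 45 degrees, half way from flat to upright, so that a colleague can wipe the cuvette well, and finish while still holding it there steadily with the gripper: it snaps shut if let go. Leave the tube rack, the jar and the timer where they stand.

Things in the scene. Friction and masses are not known exactly. Their poses are not given: they have to be found in the camera images.
- analyser: White bench analyser, fixed, 300 by 300 mm, deck 110 mm high, with a white hood along its rear (own x 67 to 143 mm, top 145 mm). Origin: centre of its underside, on the bench; own x points from its front (robot side) to its rear, z up. Yaw up to 0.3 rad either way; it may stand left or right of the pump.
- cover_hinge (a point): Middle of the cover's hinge line, along the analyser's own y, at (25, 0, 112) mm in its frame; fixed, same axes. The cover is a flat grey plate on the deck over a 40 mm deep well: 172 mm from the hinge line forward to its front edge, 190 mm wide, 8 mm thick.
- cover_handle (a point): Middle of the cover's steel handle bar: round, 12 mm thick, 110 mm long, parallel to the hinge line, 90 mm free between two posts 12 by 10 mm. Bar axis 130 mm in front of the hinge line and 50 mm above it (42 mm above the cover's top face), 162 mm above the bench when shut. The point turns with the cover; its axes are the analyser's when shut.
- cover (a joint): Cover angle in rad: 0 lying shut, growing as its front edge (robot side) rises; 45 degrees is 0.785, end stop 1.25. Cover about 0.35 kg plus a closing spring: some 3 to 7 N at the handle; it snaps shut when let go. The round bar can turn between the finger pads, so the gripper may stay pointing down while it follows the arc.
- pump: Hand priming pump, fixed: aluminium foot plate 200 mm (own x) by 90 mm (own y), 12 mm thick, a steel cylinder and two cheek plates 124 mm high at the rear which carry the lever. Origin: centre of the underside, on the bench; own x points from the paddle end (robot side) to the rear. Yaw up to 0.3 rad either way.
- pump_hinge (a point): Lever pivot, at (80, 0, 105) mm in the pump's frame; its axis is the pump's own y. Fixed; same axes as the pump.
- pump_pad (a point): Centre of the top face of the black paddle on the lever's free end, the place to press. Paddle 55 mm along the lever, 36 mm wide, 14 mm thick; its centre lies 160 mm from the pivot along the lever, the point 7 mm above that. At rest the lever points from the pivot towards the robot and 0.45 rad upward; the point moves and turns with it.
- pump_lever (a joint): Lever angle in rad: 0 up at rest, growing as the paddle is pressed down, 0.70 at the lower stop (then 0.25 rad below level, point about 72 mm above the bench). A full stroke is to beyond 0.60 and back below 0.08. Sprung: about 3 N at the paddle at the top to 7 N at the bottom, and it comes back up by itself.
- rack: Bystander: orange tube rack 100 by 70 by 85 mm with tubes; loose, to the far left. Origin under its centre.
- reagent: Bystander: jar with black cap, 56 mm diameter, 95 mm high; loose, to the far right. Origin under its centre.
- timer: Bystander: white timer 65 by 65 by 22 mm, loose, to the far right, nearer the robot than the jar. Origin under its centre.
There are look-alikes about, which are no part of the job. Several things look just like the pump: the one meant starts nearest to the robot's base.

How it is judged (in metres and radians):
On the way, in this order (a step that is already met when the one before it is completed fails the run):
1. the lever is pressed all the way down, stroke 1, cover still shut (value of joint pump_lever above 0.6 rad and value of joint cover below 0.06 rad), for 0.05 s.
2. the lever is let all the way up, stroke 1, cover still shut (value of joint pump_lever below 0.08 rad and value of joint cover below 0.06 rad), for 0.05 s.
3. the lever is pressed all the way down, stroke 2, cover still shut (all of step 1), for 0.05 s.
4. the lever is let all the way up, stroke 2, cover still shut (all of step 2), for 0.05 s.
5. the lever is pressed all the way down, stroke 3, cover still shut (all of step 3), for 0.05 s.
6. the lever is let all the way up, stroke 3, cover still shut (all of step 4), for 0.05 s.
7. the cover is held at 45 degrees, give or take 8 (value of joint cover between 0.645 and 0.925 rad and velocity of joint cover between -0.1 and 0.1 rad/s and contact force between the fingers and cover above 0.5 N), for 0.3 s.
At the end, for the whole second after the job is handed in: The program has ended with the gripper still holding the cover, and the cover stays at 45 degrees within 8 degrees (0.645 to 0.925 rad), still (under 0.1 rad/s), the fingers pressing on it with over 0.5 N and no bystander propping it; the pump lever is back up (below 0.08 rad) (all of step 7 and value of joint pump_lever below 0.08 rad and not (contact force between cover and rack above 0.1 N) and not (contact force between cover and reagent above 0.1 N) and not (contact force between cover and timer above 0.1 N)); the arm keeps its last pose, push and grip.
It fails at once if the tube rack is pushed more than 30 mm from its place or tipped over (distance of rack from where it was at the start of the episode above 0.03 m or angle between rack's own z axis and vertical above 0.5 rad).
It fails at once if the jar is pushed more than 30 mm from its place or tipped over (distance of reagent from where it was at the start of the episode above 0.03 m or angle between reagent's own z axis and vertical above 0.5 rad).
It fails at once if the timer is pushed more than 30 mm from its place or tipped over (distance of timer from where it was at the start of the episode above 0.03 m or angle between timer's own z axis and vertical above 0.5 rad).
It also fails if it takes over 61 s, if anything falls off the work surface, if the arm or the gripper's body presses on something with over 40 N, if the wrist force passes 120 N, or if a joint passes its speed limit or range.

## Working session

There is one attempt and no reset: what is moved stays moved. The work goes in short steps, Python scripts to look and compute and a shell command to move; the robot and the scene stay as the last step left them, time stands still between calls to the robot, and variables do not carry over. Pictures are saved under pics/ and viewed, at most 10 in all, crops included, and the job is handed in when it is done.

```bash
mkdir -p pics; ls; python3 - <<'E'
from plant import arm, read_camera
import cv2,numpy as np,pickle
d={}
for n in("scene","top"):
    c=read_camera(n);d[n]=c;cv2.imwrite(f"pics/{n}0.png",c["image"][:,:,::-1])
    print(n,c["camera_matrix"],c["pose"].round(3),[k for k in c])
pickle.dump(d,open("cam0.pkl","wb"))
print(arm.observe())
E
```

```text
pics
scene [[365.50844075   0.         255.5423729 ]
 [  0.         365.50844075 186.25604278]
 [  0.           0.           1.        ]] [[-2.390000e-01 -7.380000e-01  6.310000e-01  1.352958e+03]
 [ 9.710000e-01 -1.850000e-01  1.520000e-01  2.136870e+02]
 [ 4.000000e-03  6.490000e-01  7.610000e-01  1.106788e+03]
 [ 0.000000e+00  0.000000e+00  0.000000e+00  1.000000e+00]] ['image', 'camera_matrix', 'pose']
top [[477.52988486   0.         251.68545438]
 [  0.         477.52988486 196.03419714]
 [  0.           0.           1.        ]] [[ 2.000000e-03  9.800000e-01 -1.980000e-01  2.760870e+02]
 [-1.000000e+00  3.000000e-03  6.000000e-03  1.146100e+01]
 [ 7.000000e-03  1.980000e-01  9.800000e-01  1.607146e+03]
 [ 0.000000e+00  0.000000e+00  0.000000e+00  1.000000e+00]] ['image', 'camera_matrix', 'pose']
{'clock': 0.1, 'qpos': array([-71.84784797,  26.82961226,  -0.66470276,  91.87431814,
         0.34316729,  61.38738837,  -3.22514259]), 'joint_velocities': array([ 0.03021801, -0.13137846, -0.02859837, -0.09783357, -0.05543753,
        0.12231824,  0.02413571]), 'joint_torque': array([ 1.02264839e-03, -5.33519804e+01,  2.13209091e-02, -2.51965553e+01,
        1.14676249e-02,  4.34812537e-03, -1.48032268e-05]), 'tcp_pos': array([228.82991942, 608.15207288, 403.85815396]), 'ee_rot': array([-1.79910862e+02,  6.02548973e-03,  1.59380673e+02]), 'ft_force': array([-0.15215911,  0.01581531, -0.92603468]), 'wrist_torque': array([ 0.01907433, -0.05775658, -0.01987723]), 'grip_force': 0.0, 'opening': 85.53974275330735}
```

View pics/scene0.png

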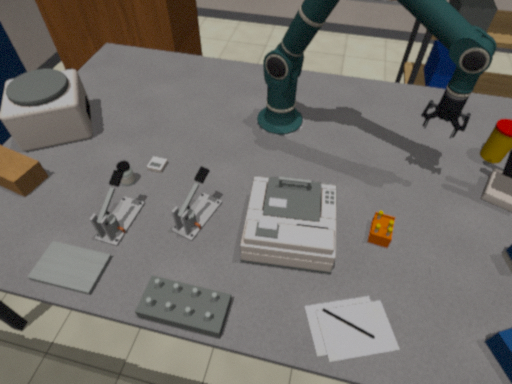

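View pics/top0.png

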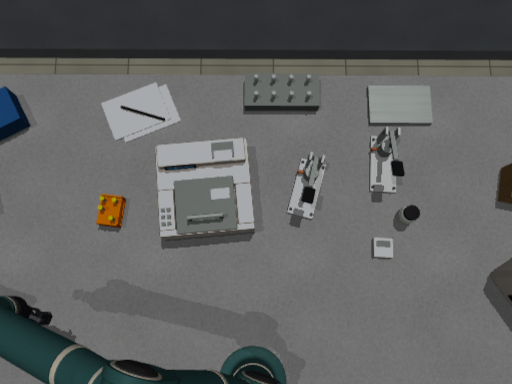

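The top view shows the analyser at (205,190) with its handle bar at (206,217). Two things could be the pump: A at (308,190), with its paddle at (308,195), and B at (385,165), with its paddle at (398,168). The robot base is near (253,370), so A is nearest and is the one I want. The bystanders are the rack (111,211), the jar (410,214) and the timer (383,248). Next is one close crop of both views.

```bash
cat > h.py <<'E'
import numpy as np,pickle,cv2
d=pickle.load(open("cam0.pkl","rb"))
def ray(n,u,v,c=None):
    c=c or d[n];K=c["camera_matrix"];P=c["pose"]
    r=np.array([(u-K[0,2])/K[0,0],-(v-K[1,2])/K[1,1],-1.]);return P[:3,3],P[:3,:3]@r
def onz(n,u,v,z,c=None):
    o,r=ray(n,u,v,c);return o+r*(z-o[2])/r[2]
def proj(n,p,c=None):
    c=c or d[n];K=c["camera_matrix"];P=c["pose"];q=P[:3,:3].T@(np.array(p,float)-P[:3,3])
    return np.array([K[0,0]*q[0]/-q[2]+K[0,2],K[1,1]*-q[1]/-q[2]+K[1,2]])
def tri(a,b,ca=None,cb=None):
    (o1,r1),(o2,r2)=ray("top",*a,ca),ray("scene",*b,cb)
    s=np.linalg.lstsq(np.c_[r1,-r2],o2-o1,rcond=None)[0];p,q=o1+s[0]*r1,o2+s[1]*r2
    return (p+q)/2,np.linalg.norm(p-q)
E
python3 - <<'E'
from h import *
t=d["top"]["image"][130:245,145:335,::-1];s=d["scene"]["image"][155:275,155:345,::-1]
a=cv2.resize(t,None,fx=4,fy=4,interpolation=cv2.INTER_CUBIC)[:,:760]
cv2.imwrite("pics/ct.png",a)
cv2.imwrite("pics/cs.png",cv2.resize(s,None,fx=4,fy=4,interpolation=cv2.INTER_CUBIC))
E
```

```text
(no output)
```

View pics/ct.png

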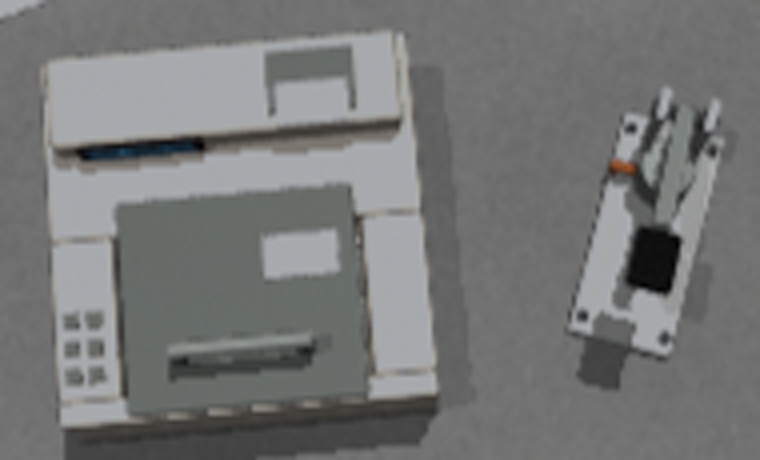

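View pics/cs.png

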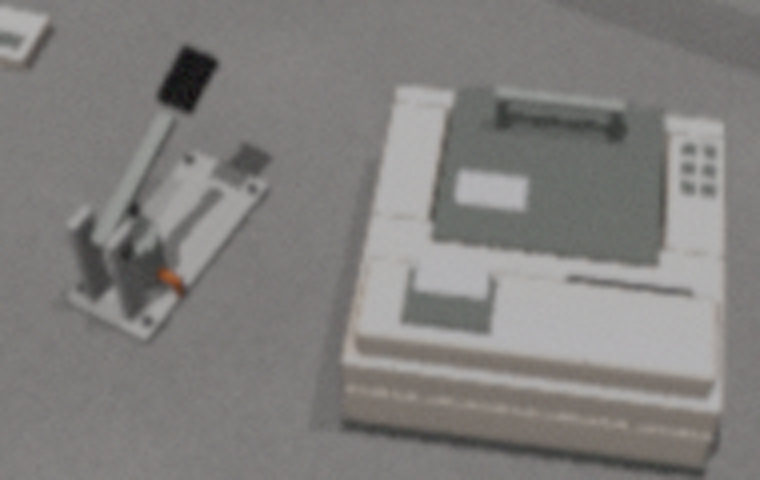

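The crops confirm the choice. Pump A's paddle is at about (308.5,195) in the top view and (202,175) in the scene view, with the lever up. The handle bar runs from top (187,218) to (224,214) and scene (279.5,179.5) to (311,181.5).

```bash
python3 - <<'E'
from h import *
def blob(n,x0,x1,y0,y1,th):
    g=d[n]["image"][y0:y1,x0:x1].max(2);m=(g<th).astype(np.uint8)
    k,l,s,c=cv2.connectedComponentsWithStats(m);i=1+s[1:,4].argmax();return c[i]+[x0,y0],s[i]
a,sa=blob("top",296,325,182,207,60);b,sb=blob("scene",190,212,164,186,60)
print(a,sa,b,sb,"pad",*tri(a,b))
T=lambda u,v:((u+.5)/4-.5+145,(v+.5)/4-.5+130)
S=lambda u,v:((u+.5)/4-.5+155,(v+.5)/4-.5+155)
c=[onz("top",*T(*q),12)[:2] for q in((632,114),(722,142),(670,355),(570,332))]
c=np.array(c);print("plate",c.round(),"yaws",[np.degrees(np.arctan2(*(p-q)[::-1])).round(1) for p,q in((c[0],c[3]),(c[1],c[2]))],np.linalg.norm(c[0]-c[3]),np.linalg.norm(c[3]-c[2]),c.mean(0))
L=tri(T(170,350),S(625,104));R=tri(T(315,337),S(498,96));print("bar",L,R)
for q in((170,350),(315,337),(242,343.5)):print(onz("top",*T(*q),162))
dk=np.array([onz("top",*T(*q),110)[:2] for q in((62,425),(437,397))]);print("deck front",dk,np.linalg.norm(dk[0]-dk[1]))
ck=np.array([onz("top",*T(*q),116)[:2] for q in((118,205),(352,186),(369,398),(128,414))]);print("cover",ck.round(),ck.mean(0))
for u,v in (ck[0]-ck[1],dk[0]-dk[1],L[0][:2]-R[0][:2]):print("yaw",np.degrees(np.arctan2(v,u))-90)
E
```

```text
[307.82022472 194.6011236 ] [  5   5  14  17 178] [201.34848485 174.49242424] [  5   3  14  16 132] pad [ 571.40691329 -169.0830226   171.5715713 ] 2.861661976275033
plate [[ 734. -175.]
 [ 709. -253.]
 [ 523. -203.]
 [ 542. -119.]] yaws [np.float64(-16.4), np.float64(-14.9)] 199.67113109533662 86.48647632015296 [ 626.89086294 -187.75114807]
bar (array([501.67298042, 201.29506555, 164.76937154]), np.float64(4.933436369034988)) (array([512.92805377,  91.97222101, 157.64881151]), np.float64(6.502465208871518))
[502.3870181  199.18916125 162.        ]
[512.74621314  88.53147159 162.        ]
[507.5606837  144.29513379 162.        ]
deck front [[450.74381105 288.99891603]
 [473.59713995  -5.52456552]] 295.40879443426496
cover [[627. 250.]
 [643.  63.]
 [472.  48.]
 [459. 237.]] [550.18337901 149.38889191]
yaw 4.96598798700127
yaw 4.436932610814907
yaw 5.8780414403915415
```

Pump centre is about (627,-188) with yaw -15.5°, so the pad should be at (568,-172,181). The measured (571,-169,172) includes the paddle's sides, so they agree. Handle bar is about (507,145,162), 110 mm long, analyser yaw about 5°. Both are in reach. I'll move towards the pump high up with the fingers shut.

```bash
python3 -m jog '[[0,-0.95,-1,0,0],[0,-0.95,-1,0,0],[0,-0.95,-1,0,0],[0,-0.95,-1,0,0],[0,-0.95,-1,0,0],[0,-0.95,-1,0,0],[0,-0.95,-1,0,0],[0,-0.95,-1,0,0],[0,-0.95,-1,0,0],[0,-0.95,-1,0,0]]'
python3 -m jog '[[0,-0.95,-1,0,0],[0,-0.95,-1,0,0],[0,-0.95,-1,0,0],[0,-0.95,-1,0,0],[0,-0.95,-1,0,0],[0,-0.95,-1,0,0],[0,-0.95,-1,0,0],[0,-0.95,-1,0,0],[0,-0.95,-1,0,0],[0,-0.95,-1,0,0]]'
python3 -m jog '[[0,0,0,0,1],[0,0,0,0,1],[0,0,0,0,1],[0,0,0,0,1],[0,0,0,0,1],[0,0,0,0,1],[0,0,0,0,1],[0,0,0,0,1],[0,0,0,0,1],[0,0,0,0,1]]'
python3 -m jog '[[0,0,0,0,1],[0,0,0,0,1],[0,0,0,0,1],[0,0,0,0,1],[0,0,0,0,0],[0,0,0,0,0],[0,0,0,0,0],[0,0,0,0,0],[0,0,0,0,0],[0,0,0,0,0]]'
cat > go.py <<'E'
import sys,numpy as np
from scipy.spatial.transform import Rotation as Ro
from plant import arm
s=arm.observe();x,y,z,yaw=map(float,sys.argv[1:])
R=Ro.from_euler('xyz',s["ee_rot"],degrees=True).as_matrix()
print("t",s["clock"],s["tcp_pos"].round(1),s["ee_rot"].round(1),"F",s["ft_force"].round(1),"open",round(s["opening"],1),s["grip_force"])
print("shift units",(R.T@(np.array([x,y,z])-s["tcp_pos"])/25).round(2),"turn",round(-((yaw-s["ee_rot"][2]+90)%180-90)/6,2))
E
python3 go.py 559.5 -169.3 364 74.5
```

```text
clock: 1.1
tcp_pos: [363.4, 289.3, 404.5]
ee_rot: [-180.0, -0.0, 159.4]
ft_force: [-0.1, 0.2, 0.6]
opening: -0.1
grip_force: 0.0
clock: 2.1
tcp_pos: [497.6, -28.2, 404.5]
ee_rot: [-180.0, -0.0, 159.4]
ft_force: [0.2, -0.4, -0.4]
opening: -0.0
grip_force: 0.0
clock: 3.1
tcp_pos: [497.2, -26.8, 404.4]
ee_rot: [-180.0, -0.0, 99.1]
ft_force: [-0.2, 0.3, 0.6]
opening: 0.1
grip_force: 0.0
clock: 4.1
tcp_pos: [497.4, -26.9, 404.7]
ee_rot: [180.0, -0.0, 75.4]
ft_force: [-0.1, 0.1, -0.3]
opening: 0.1
grip_force: 0.0
t 4.1 [497.4 -26.9 404.7] [180.   -0.   75.4] F [-0.1  0.1 -0.3] open 0.1 0.0
shift units [-4.89  3.84  1.63] turn 0.15
```

```bash
python3 -m jog '[[0,-0.7,0.55,0,0.15],[0,-0.7,0.55,0,0],[0,-0.7,0.55,0,0],[0,-0.7,0.55,0,0],[0,-0.7,0.55,0,0],[0,-0.7,0.55,0,0],[0,-0.7,0.54,0.4,0],[0,0,0,0.6,0],[0,0,0,0.5,0],[0,0,0,0,0]]'
python3 go.py 559.5 -169.3 250 74.5
python3 - <<'E'
from plant import read_camera
import cv2,numpy as np
a=read_camera("top")["image"][130:245,265:365,::-1];b=read_camera("scene")["image"][140:255,150:250,::-1]
cv2.imwrite("pics/p1.png",cv2.resize(np.hstack([a,b]),None,fx=4,fy=4,interpolation=cv2.INTER_CUBIC))
E
```

```text
clock: 5.1
tcp_pos: [556.7, -169.1, 364.8]
ee_rot: [-179.7, -0.0, 74.5]
ft_force: [1.2, -0.2, 0.9]
opening: -0.2
grip_force: 0.0
t 5.1 [ 556.7 -169.1  364.8] [-179.7   -0.    74.5] F [ 1.2 -0.2  0.9] open -0.2 0.0
shift units [0.02 0.13 4.59] turn 0.01
```

View pics/p1.png

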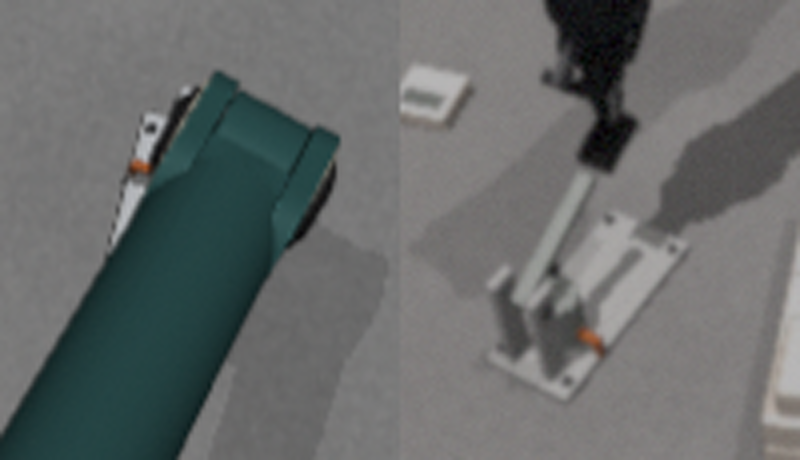

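In the scene crop the shut fingertips at (605,115) stand right over the black paddle at (607,145), in line with the lever. I'll press down now.

```bash
python3 -m jog '[[0,0,0.1,0.4,0],[0,0,0,0.4,0],[0,0,0,0.5,0],[0,0,0,0.5,0],[0,0,0,0.5,0],[0,0,0,0.5,0],[0,0,0,0.5,0],[0,0,0,0.4,0],[0,0,0,0.4,0],[0,0,0,0,0]]'
python3 go.py 559.5 -169.3 247 74.5
```

```text
clock: 6.2
tcp_pos: [559.6, -170.9, 263.7]
ee_rot: [-179.9, -0.0, 74.5]
ft_force: [-2.9, 0.8, 7.4]
opening: 0.0
grip_force: 3.5
t 6.2 [ 559.6 -170.9  263.7] [-179.9   -0.    74.5] F [-2.9  0.8  7.4] open 0.0 3.520974658895284
shift units [ 0.06 -0.02  0.67] turn -0.0
```

Contact holds at the expected force. I'll go on to the stop.

```bash
python3 -m jog '[[0,0,0,0.25,0],[0,0,0,0.2,0],[0,0,0,0.15,0],[0,0,0,0.1,0],[0,0,0,0,0],[0,0,0,0,0],[0,0,0,0,0],[0,0,0,0,0],[0,0,0,0,0],[0,0,0,0,0]]'
python3 go.py 559.5 -169.3 247 74.5
python3 - <<'E'
from plant import read_camera
import cv2
b=read_camera("scene")["image"][140:255,150:250,::-1]
cv2.imwrite("pics/p2.png",cv2.resize(b,None,fx=4,fy=4,interpolation=cv2.INTER_CUBIC))
E
```

```text
clock: 7.2
tcp_pos: [560.8, -171.4, 249.1]
ee_rot: [179.8, -0.1, 74.5]
ft_force: [-1.8, 1.0, 14.4]
opening: -0.1
grip_force: 7.5
t 7.2 [ 560.8 -171.4  249.1] [ 1.798e+02 -1.000e-01  7.450e+01] F [-1.8  1.  14.4] open -0.1 7.510341550223529
shift units [ 0.07 -0.07  0.08] turn -0.0
```

View pics/p2.png

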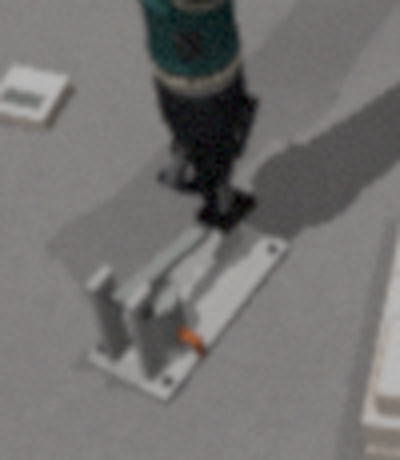

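The lever is down: the paddle at (225,210) lies below the pivot at (135,300). The force has risen to 14 N with the tip at 76 mm, so it is near or at the stop. I'll push a touch more to confirm, then release fully.

```bash
python3 -m jog '[[0,0,0,0.1,0],[0,0,0,0.05,0],[0,0,0,0,0],[0,0,0,0,0],[0,0,0,0,0],[0,0,0,0,0],[0,0,0,0,0],[0,0,0,0,0],[0,0,0,0,0],[0,0,0,0,0]]'
python3 -m jog '[[0,0,0,-0.5,0],[0,0,0,-0.5,0],[0,0,0,-0.5,0],[0,0,0,-0.5,0],[0,0,0,-0.6,0],[0,0,0,-0.6,0],[0,0,0,-0.6,0],[0,0,0,-0.6,0],[0,0,0,-0.5,0],[0,0,0,0,0]]'
python3 go.py 559.5 -169.3 247 74.5
```

```text
clock: 8.25
tcp_pos: [561.0, -171.8, 247.9]
ee_rot: [179.7, -0.2, 74.5]
ft_force: [-8.6, 3.0, 35.5]
opening: -0.3
grip_force: 18.4
clock: 9.25
tcp_pos: [559.5, -171.2, 367.1]
ee_rot: [-180.0, -0.0, 74.5]
ft_force: [0.3, -0.2, 0.4]
opening: -0.2
grip_force: 0.0
t 9.25 [ 559.5 -171.2  367.1] [-180.    -0.    74.5] F [ 0.3 -0.2  0.4] open -0.2 0.0
shift units [ 0.07 -0.02  4.81] turn -0.0
```

Stop confirmed at 35 N, and back up with no force left. Strokes 2 and 3 are the same, slightly gentler.

```bash
python3 -m jog '[[0,0,0,0.5,0],[0,0,0,0.5,0],[0,0,0,0.5,0],[0,0,0,0.5,0],[0,0,0,0.5,0],[0,0,0,0.5,0],[0,0,0,0.5,0],[0,0,0,0.5,0],[0,0,0,0.4,0],[0,0,0,0.25,0]]'
python3 -m jog '[[0,0,0,0.15,0],[0,0,0,0.05,0],[0,0,0,0,0],[0,0,0,0,0],[0,0,0,0,0],[0,0,0,0,0],[0,0,0,0,0],[0,0,0,0,0],[0,0,0,0,0],[0,0,0,0,0]]'
python3 -m jog '[[0,0,0,-0.5,0],[0,0,0,-0.5,0],[0,0,0,-0.5,0],[0,0,0,-0.5,0],[0,0,0,-0.6,0],[0,0,0,-0.6,0],[0,0,0,-0.6,0],[0,0,0,-0.6,0],[0,0,0,-0.5,0],[0,0,0,0,0]]'
python3 go.py 559.5 -169.3 247 74.5
```

```text
clock: 10.25
tcp_pos: [560.2, -171.3, 248.3]
ee_rot: [180.0, 0.0, 74.5]
ft_force: [-0.9, 1.7, 26.1]
opening: -0.1
grip_force: 13.5
clock: 11.25
tcp_pos: [560.3, -171.8, 247.6]
ee_rot: [179.9, -0.1, 74.4]
ft_force: [-8.7, 3.3, 38.4]
opening: -0.1
grip_force: 19.4
clock: 12.25
tcp_pos: [559.5, -171.2, 368.4]
ee_rot: [180.0, -0.0, 74.5]
ft_force: [0.2, 0.1, -1.1]
opening: -0.1
grip_force: 0.0
t 12.25 [ 559.5 -171.2  368.4] [180.   -0.   74.5] F [ 0.2  0.1 -1.1] open -0.1 0.0
shift units [ 0.07 -0.02  4.86] turn -0.0
```

```bash
python3 -m jog '[[0,0,0,0.5,0],[0,0,0,0.5,0],[0,0,0,0.5,0],[0,0,0,0.5,0],[0,0,0,0.5,0],[0,0,0,0.5,0],[0,0,0,0.5,0],[0,0,0,0.5,0],[0,0,0,0.4,0],[0,0,0,0.3,0]]'
python3 -m jog '[[0,0,0,0.1,0],[0,0,0,0.05,0],[0,0,0,0,0],[0,0,0,0,0],[0,0,0,0,0],[0,0,0,0,0],[0,0,0,0,0],[0,0,0,0,0],[0,0,0,0,0],[0,0,0,0,0]]'
python3 -m jog '[[0,0,0,-0.5,0],[0,0,0,-0.5,0],[0,0,0,-0.5,0],[0,0,0,-0.5,0],[0,0,0,-0.6,0],[0,0,0,-0.6,0],[0,0,0,-0.6,0],[0,0,0,-0.6,0],[0,0,0,-1,0],[0,0,0,-1,0]]'
python3 go.py 507.5 145 400 95
```

```text
clock: 13.25
tcp_pos: [560.1, -171.3, 248.3]
ee_rot: [180.0, 0.0, 74.5]
ft_force: [-0.1, 0.9, 25.7]
opening: -0.1
grip_force: 13.3
clock: 14.25
tcp_pos: [560.2, -171.7, 247.9]
ee_rot: [179.9, -0.1, 74.4]
ft_force: [-6.8, 3.4, 30.5]
opening: -0.2
grip_force: 15.6
clock: 15.25
tcp_pos: [558.8, -170.7, 406.1]
ee_rot: [-179.7, 0.0, 74.5]
ft_force: [0.2, -0.3, 0.9]
opening: 0.1
grip_force: 0.0
t 15.25 [ 558.8 -170.7  406.1] [-179.7    0.    74.5] F [ 0.2 -0.3  0.9] open 0.1 0.0
shift units [11.62 -5.36  0.27] turn -3.42
```

Three strokes done. Next I'll move over the handle.

```bash
python3 -m jog '[[0,1,-0.5,0,0],[0,1,-0.5,0,0],[0,1,-0.5,0,0],[0,1,-0.5,0,0],[0,1,-0.5,0,0],[0,1,-0.5,0,0],[0,1,-0.5,0,0],[0,1,-0.5,0,0],[0,1,-0.5,0,0],[0,1,-0.5,0,0]]'
python3 -m jog '[[0.7,0.8,-0.2,0.2,0],[0.7,0.8,-0.2,0,0],[0.7,0,0,0,-1],[0.7,0,0,0,-1],[0.7,0,0,0,-1],[0.7,0,0,0,-0.4],[0.7,0,0,0,0],[0.7,0,0,0,0],[0.7,0,0,0,0],[0.7,0,0,0,0]]'
python3 go.py 507.5 145 365 95
python3 - <<'E'
from plant import read_camera
import cv2,numpy as np
b=read_camera("scene")["image"][120:235,230:350,::-1]
cv2.imwrite("pics/p3.png",cv2.resize(b,None,fx=5,fy=5,interpolation=cv2.INTER_CUBIC))
E
```

```text
clock: 16.25
tcp_pos: [504.9, 104.1, 405.5]
ee_rot: [-179.8, 0.1, 74.5]
ft_force: [-0.3, 0.0, -0.5]
opening: -0.1
grip_force: 0.0
clock: 17.25
tcp_pos: [507.2, 144.4, 400.9]
ee_rot: [-180.0, 0.0, 94.9]
ft_force: [-0.5, -0.5, -0.1]
opening: 59.8
grip_force: 0.0
t 17.25 [507.2 144.4 400.9] [-180.     0.    94.9] F [-0.5 -0.5 -0.1] open 59.8 0.0
shift units [0.02 0.01 1.43] turn -0.02
```

View pics/p3.png

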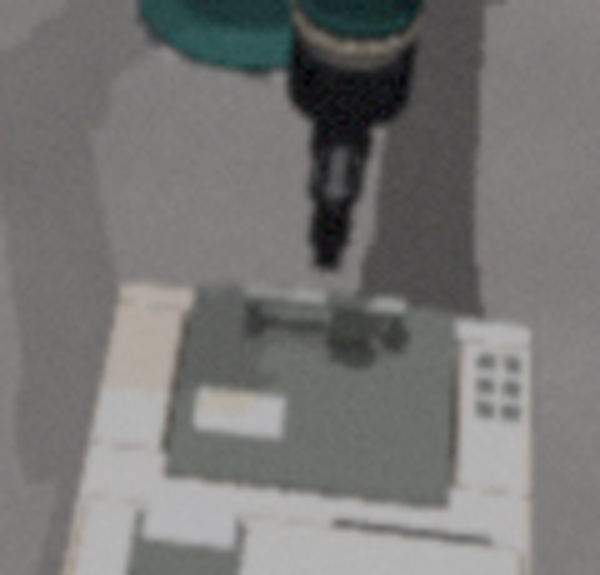

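The fingers at (325,265) are centred over the bar, which runs from (247,297) to (407,303), and are square to it. I'll lower to the grasp height, then close.

```bash
python3 -m jog '[[0.7,0,0,0.4,0],[0.7,0,0,0.5,0],[0.7,0,0,0.5,0],[0.7,0,0,0.5,0],[0.7,0,0,0.5,0],[0.7,0,0,0.4,0],[0.7,0,0,0.3,0],[0.7,0,0,0.2,0],[0.7,0,0,0,0],[0.7,0,0,0,0]]'
python3 go.py 507.5 145 317 95
```

```text
clock: 18.3
tcp_pos: [507.5, 144.4, 318.7]
ee_rot: [180.0, -0.0, 94.9]
ft_force: [0.4, 0.1, -0.3]
opening: 60.0
grip_force: 0.0
t 18.3 [507.5 144.4 318.7] [180.   -0.   94.9] F [ 0.4  0.1 -0.3] open 60.0 0.0
shift units [0.02 0.   0.07] turn -0.02
```

```bash
python3 -m jog '[[0.5,0,0,0.05,0],[0.4,0,0,0,0],[0.3,0,0,0,0],[0.2,0,0,0,0],[0,0,0,0,0],[0,0,0,0,0],[0,0,0,0,0],[0,0,0,0,0],[0,0,0,0,0],[0,0,0,0,0]]'
python3 go.py 507.5 145 317 95
```

```text
clock: 19.3
tcp_pos: [505.9, 144.3, 317.1]
ee_rot: [-179.7, -0.0, 94.9]
ft_force: [-6.3, -0.0, 7.2]
opening: 10.1
grip_force: 58.5
t 19.3 [505.9 144.3 317.1] [-179.7   -0.    94.9] F [-6.3 -0.   7.2] open 10.1 58.456259965896606
shift units [0.02 0.07 0.  ] turn -0.01
```

The bar is gripped (58 N, opening 10 mm). I'll follow the arc (radius 139.3 mm) with +y of the tool to the rear and -z up, half of it first.

```bash
python3 -m jog '[[0,0,0.08,-0.2,0],[0,0,0.09,-0.2,0],[0,0,0.1,-0.2,0],[0,0,0.1,-0.19,0],[0,0,0.12,-0.19,0],[0,0,0.12,-0.18,0],[0,0,0.13,-0.18,0],[0,0,0.13,-0.17,0],[0,0,0.14,-0.17,0],[0,0,0.15,-0.16,0]]'
python3 go.py 507.5 145 317 95
```

```text
clock: 20.3
tcp_pos: [532.9, 147.0, 361.6]
ee_rot: [-179.2, 0.0, 94.9]
ft_force: [-15.7, 0.5, 4.0]
opening: 10.1
grip_force: 58.5
t 20.3 [532.9 147.  361.6] [-179.2    0.    94.9] F [-15.7   0.5   4. ] open 10.1 58.4609055519104
shift units [ 0.01 -0.99  1.8 ] turn -0.01
```

```bash
python3 -m jog '[[0,0,0.13,-0.16,0],[0,0,0.14,-0.15,0],[0,0,0.15,-0.14,0],[0,0,0.16,-0.14,0],[0,0,0.17,-0.13,0],[0,0,0.18,-0.12,0],[0,0,0.19,-0.12,0],[0,0,0.19,-0.11,0],[0,0,0.19,-0.1,0],[0,0,0.2,-0.1,0]]'
python3 -m jog '[[0,0,0,0,0],[0,0,0,0,0],[0,0,0,0,0],[0,0,0,0,0],[0,0,0,0,0],[0,0,0,0,0],[0,0,0,0,0],[0,0,0,0,0],[0,0,0,0,0],[0,0,0,0,0]]'
python3 go.py 579 151 394.3 95
python3 - <<'E'
from plant import read_camera
import cv2
b=read_camera("scene")["image"][120:270,230:350,::-1]
cv2.imwrite("pics/p4.png",cv2.resize(b,None,fx=4,fy=4,interpolation=cv2.INTER_CUBIC))
E
```

```text
clock: 21.3
tcp_pos: [575.9, 150.6, 396.6]
ee_rot: [-179.3, -0.1, 94.9]
ft_force: [-20.6, -1.7, 20.7]
opening: 9.4
grip_force: 58.5
clock: 22.3
tcp_pos: [576.0, 150.6, 396.8]
ee_rot: [-179.4, -0.1, 94.9]
ft_force: [-19.5, -1.4, 19.7]
opening: 9.8
grip_force: 59.2
t 22.3 [576.  150.6 396.8] [-1.794e+02 -1.000e-01  9.490e+01] F [-19.5  -1.4  19.7] open 9.8 59.18653607368469
shift units [0.01 0.12 0.1 ] turn -0.01
```

View pics/p4.png

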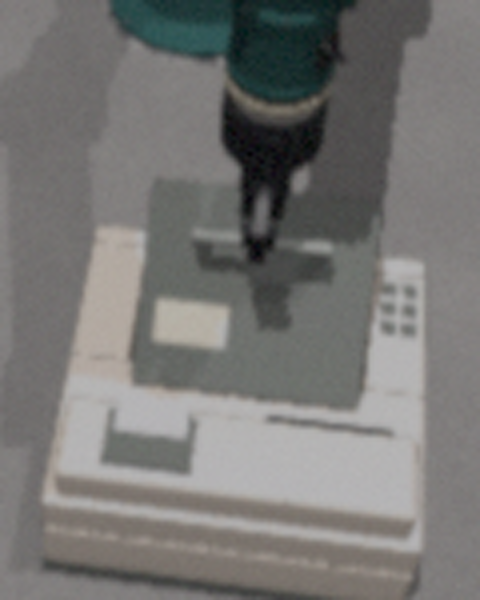

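The cover is up and held: the bar lies between the pads at (258,242), and the cover's front left corner is at about (151,180) in the crop. I'll check the angle from that corner, after relaxing the outward push slightly.

```bash
python3 -m jog '[[0,0,0,-0.05,0],[0,0,0,0,0],[0,0,0,0,0],[0,0,0,0,0],[0,0,0,0,0],[0,0,0,0,0],[0,0,0,0,0],[0,0,0,0,0],[0,0,0,0,0],[0,0,0,0,0]]'
python3 go.py 579 151 394.3 95
python3 - <<'E'
from h import *
y=np.radians(5);ex=np.array([np.cos(y),np.sin(y),0]);ey=np.array([-np.sin(y),np.cos(y),0]);ez=np.array([0,0,1.])
H=np.array([506.,144.5,162])+130*ex-50*ez
P=lambda f,a,u,w,s:proj("scene",H+ex*(-a*np.cos(f)+u*np.sin(f))+ez*(a*np.sin(f)+u*np.cos(f))+ey*w)
for g in(0,37,41,45,49,53):
    f=np.radians(g);print(g,[((P(f,a,u,w,0)-[230,120]+.5)*4-.5).round() for a,u,w in((172,8,-95),(172,8,95),(130,50,-55),(130,50,55),(0,8,-95))])
from plant import read_camera
c=read_camera("scene");g=c["image"][:,:,:].astype(int)
for col in(272,276,280):print(col,g[158:176,col].mean(1).round())
E
```

```text
clock: 23.35
tcp_pos: [576.1, 150.7, 396.9]
ee_rot: [-179.4, -0.1, 94.9]
ft_force: [-15.5, -0.5, 13.6]
opening: 10.0
grip_force: 59.2
t 23.35 [576.1 150.7 396.9] [-1.794e+02 -1.000e-01  9.490e+01] F [-15.5  -0.5  13.6] open 10.0 59.21127498149872
shift units [0.   0.12 0.1 ] turn -0.01
0 [array([152., 222.]), array([361., 247.]), array([192., 230.]), array([319., 245.]), array([124., 373.])]
37 [array([149., 175.]), array([377., 201.]), array([189., 225.]), array([325., 241.]), array([124., 378.])]
41 [array([148., 174.]), array([378., 201.]), array([188., 229.]), array([325., 245.]), array([123., 379.])]
45 [array([147., 174.]), array([379., 201.]), array([187., 233.]), array([325., 250.]), array([123., 380.])]
49 [array([146., 176.]), array([380., 203.]), array([186., 239.]), array([325., 255.]), array([123., 380.])]
53 [array([144., 178.]), array([381., 205.]), array([184., 245.]), array([325., 262.]), array([123., 381.])]
272 [128. 127. 128. 125. 129. 127. 122. 109. 104. 102. 103. 103. 102. 101.
 102. 105. 104. 103.]
276 [125. 126. 128. 128. 126. 126. 120. 110. 103. 100. 104. 104. 101. 102.
 102. 103. 103. 106.]
280 [126. 126. 128. 124. 128. 128. 126. 120. 114. 110. 108. 110. 111. 110.
 110. 109. 110. 112.]
```

The front edge barely changes with angle in this view, so I'll use the top view, where it moves about 2–3 px per 4°.

```bash
python3 - <<'E'
from h import *
from plant import read_camera
c=read_camera("top");np.save("top1.npy",c["image"])
a=d["top"]["image"][130:250,150:260,::-1];b=c["image"][130:250,150:260,::-1]
im=cv2.resize(b,None,fx=5,fy=5,interpolation=cv2.INTER_CUBIC)
cv2.imwrite("pics/p5.png",im)
y=np.radians(5);ex=np.array([np.cos(y),np.sin(y),0]);ey=np.array([-np.sin(y),np.cos(y),0]);ez=np.array([0,0,1.])
H=np.array([506.,144.5,162])+130*ex-50*ez
for g in(0,33,37,41,45,49,53):
    f=np.radians(g);print(g,[((proj("top",H+ex*(-a*np.cos(f)+u*np.sin(f))+ez*(a*np.sin(f)+u*np.cos(f))+ey*w)-[150,130]+.5)*5-.5).round() for a,u,w in((172,8,95),(172,8,-95),(130,50,55),(130,50,-55),(0,8,95),(0,8,-95))])
E
```

```text
0 [array([136., 522.]), array([439., 496.]), array([187., 440.]), array([367., 425.]), array([121., 254.]), array([418., 230.])]
33 [array([110., 449.]), array([431., 422.]), array([169., 343.]), array([355., 327.]), array([121., 248.]), array([417., 224.])]
37 [array([107., 434.]), array([430., 407.]), array([167., 327.]), array([354., 312.]), array([121., 248.]), array([417., 224.])]
41 [array([103., 418.]), array([428., 391.]), array([165., 312.]), array([352., 296.]), array([121., 247.]), array([417., 223.])]
45 [array([100., 401.]), array([427., 374.]), array([163., 296.]), array([351., 280.]), array([121., 247.]), array([417., 223.])]
49 [array([ 97., 383.]), array([425., 356.]), array([162., 279.]), array([349., 264.]), array([121., 246.]), array([417., 222.])]
53 [array([ 95., 364.]), array([423., 337.]), array([160., 263.]), array([348., 247.]), array([121., 246.]), array([417., 222.])]
```

View pics/p5.png

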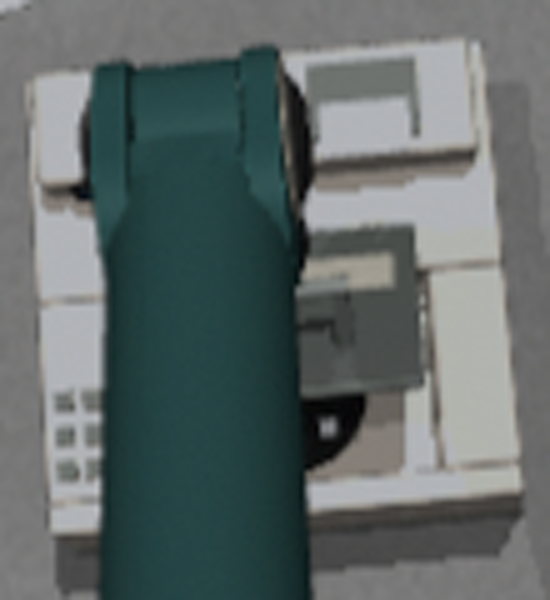

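The front right corner is at (424,386). The prediction is row 374 for 45° and 391 for 41°, or about 9 px lower if the plate's lower edge is the one showing. Together with the 106 mm chord the gripper travelled (44.9°), the cover is at about 43–45°, inside ±8°. It is steady, gripped at 59 N, and the lever was released earlier. Handing in.

```bash
python3 -c "
from plant import arm
print(arm.finish_job())"
```

```text
the job is handed in; nothing more can be done
None
```

I gave the pump three full strokes and handed in the job with the gripper holding the cover steady at about 43–45°; no verdict came back, and the rack, jar and timer were never approached.

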